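# Scan the yellow-lidded spice jar

## Robot

A 7-joint arm with a two-finger parallel gripper is mounted at the origin on the work surface. World frame = base frame: x ahead of the robot, y to its left, z up, the work surface at z = 0. Lengths are in m, angles in rad, forces in N, time in s.
With the tool pointing down it reaches from about 0.4 to 0.85 m from the base axis. Payload 10.4 kg.
Tool frame: the origin (TCP) lies at the very end of the fingers, on their centre line; the grasp point (between the pads) lies 19 mm behind it; x points along the fingers, z is the direction in which the jaws open and shut, and the axes are right-handed (so a half turn about x gives the same grasp; the last joint's range is limited). The gripper opens to 85 mm and grips with 20 to 120 N. Pads are 22 mm wide; open, the fingers measure 114 mm over their backs; the gripper's body (76 mm by 85 mm) begins 54 mm behind the grasp point. The pads swing forward as they close: fully open they stand 13 mm farther back than shut.
Start: joints at [1.119, 0.332, -0.065, 1.46, 0.022, 1.35, -0.088], TCP at [0.26, -0.568, 0.231] pointing down, gripper open.
Joint ranges: [-2.6, 2.6], [-0.5, 2.12], [-1.47, 1.34], [0.16, 2.42], [-1.27, 4.41], [0.06, 2.06], [-2.6, 2.6]. Speed limits (rad/s): [2.22, 2.22, 2.79, 2.79, 3.14, 3.14, 3.14].

## Interface

Orientations are given as a unit quaternion [x, y, z, w].
In Python, from workcell import telemetry, viewer, manip, spot_in, mark_of gives the robot as it stands. The module is installed in compiled form; this text tells all that it offers.
- The arm moves only by the shell command python3 -m crank 'ROWS' [FORCE]. ROWS is JSON, a list of rows, each a list of 3 entries, a list of its own where there are three numbers: the closure, from 0 (fully open) to 1 (shut), then the shift along the world's x, y, z in cm, then the turn, a rotation vector about the world's x, y, z in rad. A call has 1 to 12 rows; each row shifts and turns the commanded pose from where the row before left it; what a row does not reach is not made up. A row lasts 1/12 s, in which the tool goes at most 41.7 mm and 7.16 degrees, less where a joint would pass 70% of its speed; a pose out of reach is approached as far as the arm can. A call with a gripper value outside its range is refused whole. The fingers move at their own pace and stop on an object; FORCE is the grip in N (left out, the last holds). Time passes only in rows, so rows that do not move let the fingers close. It gives the time, the measured TCP pose, the force and the opening at its end, in the units of the state.
- telemetry.get_obs(): the state, without advancing time (a new reading comes with each control period).
- viewer.camera(name): name is "scene" or "top" or "wrist"; returns a dict with "frame" (480x640x3 uint8, red, green, blue), "intrinsics" (3x3 intrinsics, pixels), "cam_to_world" (4x4, takes a point from camera to world coordinates). Camera axes: x right, y up, looking along -z (the intrinsics and any distortion apply to the point x, -y, -z); pixel columns grow to the right and rows downward; lengths in m; the calibration is good to about 2 mm. A picture is of the moment at which its call begins. There is no depth.
- manip.hand_in(): hands the job in, once; it reports no verdict.
Trained networks look in a picture, given as the dict that the camera call returned (one of the last four; its "shot" number tells which), for a name from the list of things; names that differ only in an ending like _2 or _b are one class to them, and where a whole thing is asked for, a point or a joint stands for the part that bears it (a point fixed in the world has none). Each returns a list of dicts, best first, with "conf" (0 to 1); they miss things now and then, are a little off and sometimes report something else, mostly with a low value. They report only what shows in the picture. A call takes as long as a camera call. They do not tell look-alikes from the thing itself.
- spot_in(thing, picture): "location" ([x, y, z] in m, in the coordinates of the camera as it stood for that picture, good to about 4 mm: the middle of the surface that is visible of it).
- mark_of(thing, picture): "location" ([x, y, z] in m, in the coordinates of the camera as it stood for that picture, good to about 4 mm: a listed point, or the origin of a listed thing).
The state is a dict: "clock": time; "joint_pos": joint angles; "joint_velocities": joint speeds; "tau": joint torques, N m; "position": TCP position; "ee_rot": TCP orientation; "ft_force": force on the tool from outside, world axes, zero at the start; "torque": the same for the moment, N m; "grip_width": opening from 0.0 (shut) to 1.0 (fully open).
Only numpy, scipy, OpenCV 4.12 (cv2) and the standard library are available. Lean on these libraries where they do the work, as an engineer would, in place of code of your own. Each camera call takes 0.05 s, during which the arm holds its last target. There are 200 camera calls.

## Task

Take the orange-handled code scanner from its black charging pad and scan the jar with the yellow lid: hold the scanner upright with its window facing down over the middle of the label on that lid, about 8 cm above it, with the long side of the scanner's head along the long side of the label, and keep it still for two seconds. Then stand the scanner upright on the middle of the charging pad again and let go. Leave the yellow-lidded jar standing where it is.

Things in the scene. Friction and masses are not known exactly. Their poses are not given: they have to be found in the camera images.
- scanner_grip (a point): Compact hand scanner, 92 mm tall, 0.16 kg, standing upright on its head on the charging pad. Head at the bottom: grey with red strips, 80 x 40 mm and 28 mm high. Handle above it: orange upright bar, 40 mm along x and 30 mm along y, from 28 to 92 mm above the foot; grip it across its 30 mm (y) faces. This point is the middle of the handle, 60 mm above the foot; its z axis points up along the handle, its x axis along the 80 mm side of the head.
- scanner_window (a point): Middle of the scanner's dark red window, which is the flat foot of the scanner, 60 mm straight below the handle point; the scanner looks along its -z. Axes as for the handle point.
- yellow_label (a point): Middle of the code label (white, black bars, 54 x 30 mm) glued on top of the yellow lid of a white stoneware jar, 78 mm across and 77 mm tall, 0.35 kg; the label is its top, 77 mm above the table. x axis along the label's 54 mm side (across the bars), z up. Two like jars with a red and a green lid stand nearby, each with its own label.
- pad_middle (a point): Middle of the top of the fixed black charging pad with a grey field, 120 x 120 mm, its top 12 mm above the table; z up.
Not all that is in view belongs to the job. What is meant by the part that bears pad_middle is not pink, and is the smaller of those in its own colour.

How it is judged:
By the outcome, as a careful person would: the job done as asked, in the order asked, and still so for the second after the job is handed in, with the robot touching nothing.
It also fails if it takes over 43 s, if anything falls off the work surface, if the arm or the gripper's body presses on something with over 40 N, if the wrist force passes 120 N, or if a joint passes its speed limit or range.

## Working session

There is one attempt and no reset: what is moved stays moved. The work goes in short steps, Python scripts to look and compute and a shell command to move; the robot and the scene stay as the last step left them, time stands still between calls to the robot, and variables do not carry over. Pictures are saved under pics/ and viewed, about 8 in all and at most 12, crops included, and the job is handed in when it is done.

```bash
mkdir -p pics; cat > h.py <<'E'
import numpy as np, cv2
from workcell import telemetry, viewer, manip, spot_in, mark_of
def w(p,l):
    T=np.array(p["cam_to_world"]); return T[:3,:3]@np.array(l)+T[:3,3]
def px(p,X):
    T=np.array(p["cam_to_world"]); c=T[:3,:3].T@(np.array(X)-T[:3,3]); K=np.array(p["intrinsics"])
    v=K@np.array([c[0],-c[1],-c[2]]); return v[:2]/v[2]
def ray(p,u,v,z):
    T=np.array(p["cam_to_world"]); K=np.array(p["intrinsics"]); d=np.linalg.inv(K)@[u,v,1]; d=T[:3,:3]@[d[0],-d[1],-d[2]]
    return T[:3,3]+d*(z-T[2,3])/d[2]
def save(p,n): cv2.imwrite("pics/"+n,p["frame"][:,:,::-1])
def find(p,names=("scanner_grip","scanner_window","yellow_label","pad_middle")):
    for n in names:
        for f,t in((mark_of,"mark"),(spot_in,"spot")):
            try:
                for d in f(n,p)[:4]:
                    X=w(p,d["location"]); print(n,t,round(d["conf"],2),X.round(4),px(p,X).round())
            except Exception as e: print(n,t,e)
E
python3 - <<'E'
from h import *
o=telemetry.get_obs(); print({k:np.round(v,3) for k,v in o.items()})
for c in("scene","top"):
    p=viewer.camera(c); save(p,c+"1.png"); print(c); find(p); print(p.keys(), np.round(p["cam_to_world"],2).tolist())
E
```

```text
{'clock': np.float64(0.0), 'joint_pos': array([ 1.119,  0.333, -0.065,  1.461,  0.022,  1.35 , -0.088]), 'joint_velocities': array([ 0.001, -0.   ,  0.001, -0.   ,  0.001,  0.001, -0.   ]), 'tau': array([ 1.0000e-03, -6.2543e+01,  5.0000e-02, -3.9161e+01,  1.6000e-02,
        1.0000e-02,  0.0000e+00]), 'position': array([ 0.26 , -0.568,  0.231]), 'ee_rot': array([ 0.382,  0.595, -0.382,  0.595]), 'ft_force': array([-0.919, -0.159,  0.33 ]), 'torque': array([0.006, 0.006, 0.009]), 'grip_width': np.float64(1.002)}
scene
scanner_grip mark 0.84 [0.4662 0.2332 0.0687] [388. 312.]
scanner_window mark 0.76 [0.4658 0.2363 0.0144] [386. 333.]
scanner_window mark 0.33 [0.4619 0.2463 0.0174] [392. 335.]
scanner_window spot 0.56 [0.4783 0.2484 0.0486] [387. 328.]
yellow_label mark 0.62 [ 0.5975 -0.1972  0.074 ] [207. 206.]
yellow_label spot 0.7 [ 0.6075 -0.1757  0.0637] [208. 217.]
pad_middle mark 0.97 [0.4636 0.2457 0.0165] [391. 335.]
pad_middle mark 0.76 [0.2644 0.2608 0.0093] [475. 298.]
pad_middle mark 0.63 [0.6885 0.337  0.0169] [315. 439.]
pad_middle spot 0.95 [0.6873 0.332  0.0189] [314.
[... 436 characters left out ...]
.2407 0.0119] [194. 257.]
scanner_window spot 0.77 [0.4606 0.2308 0.0461] [194. 256.]
yellow_label mark 0.84 [ 0.6022 -0.1987  0.0734] [413. 181.]
yellow_label spot 0.58 [ 0.5926 -0.1918  0.0746] [410. 186.]
pad_middle mark 0.8 [0.4568 0.2478 0.0119] [190. 260.]
pad_middle mark 0.8 [0.2698 0.266  0.0128] [176. 355.]
pad_middle mark 0.6 [0.6926 0.3373 0.0183] [153. 150.]
pad_middle spot 0.95 [0.6877 0.3365 0.0151] [154. 153.]
pad_middle spot 0.84 [0.4439 0.2485 0.0083] [190. 267.]
pad_middle spot 0.64 [0.2695 0.2619 0.0133] [178. 356.]
dict_keys(['frame', 'intrinsics', 'cam_to_world', 'shot']) [[-0.0, 0.98, -0.19, 0.31], [-1.0, -0.0, 0.0, -0.02], [0.0, 0.19, 0.98, 0.93], [0.0, 0.0, 0.0, 1.0]]
```

View pics/scene1.png

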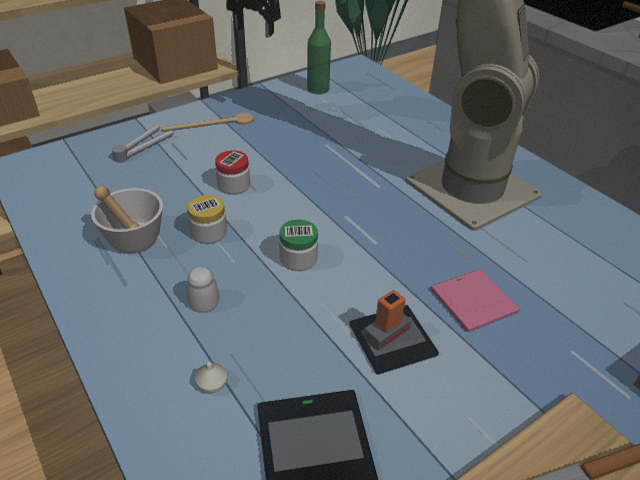

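View pics/top1.png

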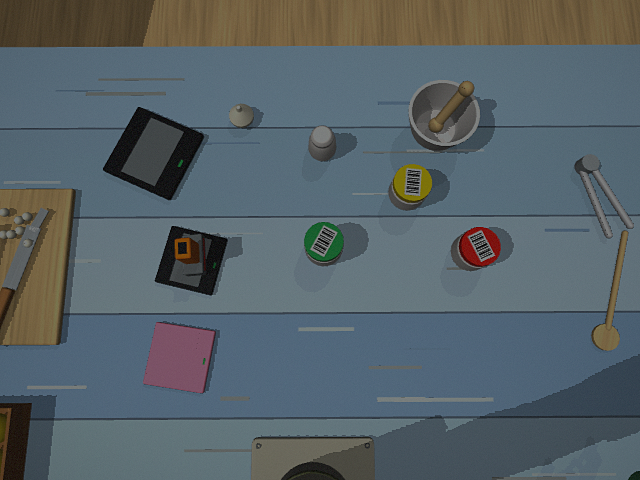

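The scene view shows the scanner on the small black pad at (390,335). Other pads are the big black one at (315,440) and the pink one at (475,298). The yellow jar is at (207,215), with look-alike red (232,170) and green (298,243) jars. The top view has the scanner and pad at (190,258) and the yellow label at (413,182). I choose the smaller black pad and the yellow lid, and will now measure angles and check one close crop.

```bash
python3 - <<'E'
from h import *
p=viewer.camera("top"); f=p["frame"]; hsv=cv2.cvtColor(f,cv2.COLOR_RGB2HSV)
def rect(mask,z,n):
    cs,_=cv2.findContours(mask.astype(np.uint8)*255,cv2.RETR_EXTERNAL,cv2.CHAIN_APPROX_NONE)
    c=max(cs,key=cv2.contourArea).reshape(-1,2)
    W=np.array([ray(p,u,v,z)[:2] for u,v in c],np.float32)*1000
    r=cv2.minAreaRect(W); b=cv2.boxPoints(r); e=[b[1]-b[0],b[2]-b[1]]; e.sort(key=lambda a:-np.hypot(*a))
    print(n,np.round(r[0],1),[ (round(float(np.hypot(*a)),1),round(float(np.degrees(np.arctan2(a[1],a[0])))%180,1)) for a in e])
def win(x0,x1,y0,y1):
    m=np.zeros(f.shape[:2],bool); m[y0:y1,x0:x1]=1; return m
h,s,v=[hsv[:,:,i].astype(int) for i in range(3)]
yel=(h>20)&(h<35)&(s>150)&(v>90)&win(385,440,155,215)
rect(yel,.077,"lid")
# label = hole in lid: fill convex hull
cs,_=cv2.findContours(yel.astype(np.uint8),cv2.RETR_EXTERNAL,cv2.CHAIN_APPROX_NONE); hull=cv2.convexHull(np.vstack(cs))
m=np.zeros(f.shape[:2],np.uint8); cv2.fillPoly(m,[hull],1); m=cv2.erode(m,np.ones((3,3)))
lab=(m>0)&((s<110)); lab=cv2.morphologyEx(lab.astype(np.uint8),cv2.MORPH_CLOSE,np.ones((3,3)))
rect(lab,.077,"label")
blk=win(145,240,215,305)&(s<90)|win(145,240,215,305)&(v<60); 
rect(cv2.morphologyEx(((h<20)|(s<100)|(v<55)).astype(np.uint8)*win(145,240,215,305),cv2.MORPH_OPEN,np.ones((3,3))),.012,"pad")
rect((h<14)&(s>170)&(v>60)&win(165,215,225,275),.092,"handle")
a=cv2.resize(f[210:310,140:240],(600,600),interpolation=cv2.INTER_CUBIC)[:, :]
b=cv2.resize(f[150:220,378:448],(600,600),interpolation=cv2.INTER_CUBIC)
cv2.imwrite("pics/crop.png",cv2.resize(np.hstack([a,b]),(800,400))[:,:,::-1])
E
```

```text
lid [ 600.  -196.7] [(73.7, 178.0), (72.2, 88.0)]
label [ 600.7 -196.8] [(54.2, 173.8), (30.6, 83.8)]
pad [460.5 246.2] [(200.8, 89.8), (182.9, 179.8)]
handle [471.5 227.3] [(15.2, 3.0), (1.9, 93.0)]
```

View pics/crop.png

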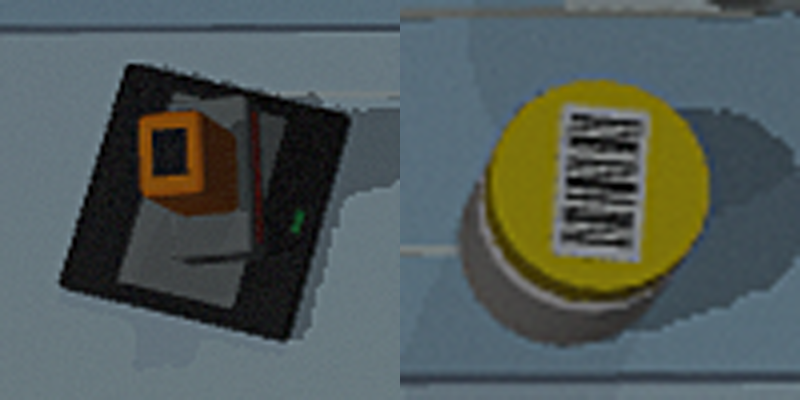

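The crop confirms both choices. The scanner stands on the small black pad with the grey field, slightly off-middle, and the yellow label's long side runs nearly along world x.

```bash
python3 - <<'E'
from h import *
p=viewer.camera("top")
def q(c,z,n,ox=140,oy=210,s=4):
    W=np.array([ray(p,ox+x/s-.5,oy+y/s-.5,z)[:2] for x,y in c])*1000
    e=np.roll(W,-1,0)-W
    print(n,W.mean(0).round(1),np.hypot(*e.T).round(1),np.degrees(np.arctan2(e[:,1],e[:,0])).round(1))
q([(130,65),(350,118),(288,340),(60,287)],.012,"pad")
q([(138,114),(199,110),(205,191),(146,198)],.104,"handle")
q([(172,95),(248,97),(252,250),(180,258)],.04,"head")
q([(563,104),(650,108),(637,262),(553,252)],.077,"label",378-400*70/400,150,400/70)
E
```

```text
pad [458.2 245.7] [117.7 116.4 118.9 118. ] [-103.9  166.6   76.9  -14. ]
handle [465.9 236.4] [28.1 38.1 27.  39.6] [ -86.4 -172.9   96.7    8.6]
head [467.1 235.4] [37.9 76.8 35.2 82. ] [ -91.8 -175.9   96.2    5.8]
label [ 601.3 -197. ] [29.9 55.4 28.6 53.2] [-93.  172.8  82.7  -5.9]
```

```bash
python3 -m crank '[[0,[2,3.5,0.3],[0,0,-0.025]],[0,[2,3.5,0.3],[0,0,-0.025]],[0,[2,3.5,0.3],[0,0,-0.025]],[0,[2,3.5,0.3],[0,0,-0.025]],[0,[2,3.5,0.3],[0,0,-0.025]],[0,[2,3.5,0.3],[0,0,-0.025]],[0,[2,3.5,0.3],[0,0,-0.025]],[0,[2,3.5,0.3],[0,0,-0.025]],[0,[2,3.5,0.3],[0,0,-0.025]],[0,[2,3.5,0.3],[0,0,-0.025]],[0,[2,3.5,0.3],[0,0,-0.025]],[0,[2,3.5,0.3],[0,0,-0.025]]]' 40
```

```text
clock: 2.0
position: [0.5005, -0.1466, 0.2679]
ee_rot: [0.467, 0.53, -0.467, 0.531]
ft_force: [1.2, -0.7, 0.1]
grip_width: 0.999
```

```bash
python3 -m crank '[[0,[-0.3,3.5,-0.6],[0,0,0]],[0,[-0.3,3.5,-0.6],[0,0,0]],[0,[-0.3,3.5,-0.6],[0,0,0]],[0,[-0.3,3.5,-0.6],[0,0,0]],[0,[-0.3,3.5,-0.6],[0,0,0]],[0,[-0.3,3.5,-0.6],[0,0,0]],[0,[-0.3,3.5,-0.6],[0,0,0]],[0,[-0.3,3.5,-0.6],[0,0,0]],[0,[-0.3,3.5,-0.6],[0,0,0]],[0,[-0.3,3.5,-0.6],[0,0,0]],[0,[-0.3,3.2,-0.6],[0,0,0]],[0,[0,0,0],[0,0,0]]]'
python3 - <<'E'
from h import *
p=viewer.camera("wrist"); save(p,"w1.png"); find(p,("scanner_grip","scanner_window","pad_middle")); print(np.round(p["cam_to_world"],3).tolist())
print(px(p,[.466,.236,.104]),telemetry.get_obs()["position"])
E
```

```text
clock: 3.0
position: [0.4643, 0.2402, 0.2007]
ee_rot: [0.465, 0.534, -0.464, 0.532]
ft_force: [-0.9, -0.2, -0.7]
grip_width: 0.999
scanner_grip spot 0.79 [0.4783 0.2391 0.1049] [331. 205.]
scanner_window spot 0.74 [0.4815 0.2368 0.1036] [336. 200.]
pad_middle mark 0.96 [0.4587 0.244  0.0138] [320. 203.]
pad_middle mark 0.61 [0.2637 0.2625 0.011 ] [272. 404.]
pad_middle spot 0.76 [0.4634 0.2621 0.0105] [298. 193.]
pad_middle spot 0.73 [0.2877 0.2722 0.0109] [264. 380.]
pad_middle spot 0.7 [0.5938 0.2995 0.0131] [268.   8.]
[[0.136, 0.954, 0.267, 0.53], [-0.991, 0.131, 0.034, 0.25], [-0.002, -0.269, 0.963, 0.343], [0.0, 0.0, 0.0, 1.0]]
[333.39903511 225.57936393] [0.46745713 0.23230692 0.20154248]
```

View pics/w1.png

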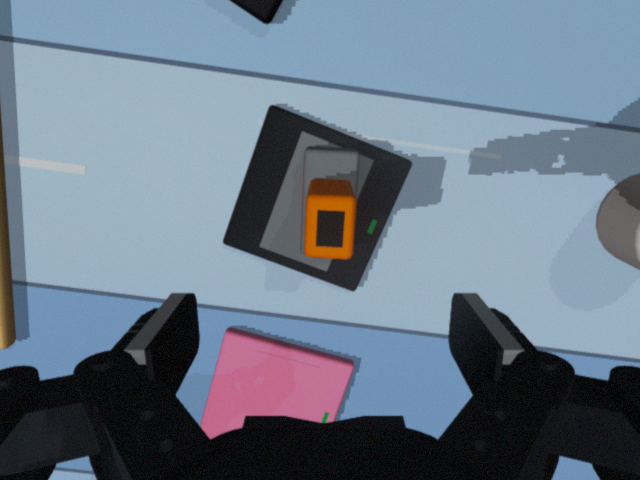

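The wrist view shows the scanner handle top at about (330,228), with its sides parallel to the image vertical. The pad's corners are (274,105), (412,161), (356,290) and (223,243).

```bash
python3 - <<'E'
from h import *
p=viewer.camera("wrist"); f=p["frame"]; print(np.round(p["cam_to_world"],4)[:3,3])
def q(c,z,n):
    W=np.array([ray(p,x,y,z)[:2] for x,y in c])*1000
    e=np.roll(W,-1,0)-W
    print(n,W.mean(0).round(1),np.hypot(*e.T).round(1),np.degrees(np.arctan2(e[:,1],e[:,0])).round(1))
q([(274,105),(412,161),(356,290),(223,243)],.012,"pad")
q([(308,197),(355,195),(353,258),(307,258)],.104,"handle")
hsv=cv2.cvtColor(f,cv2.COLOR_RGB2HSV); h,s,v=[hsv[:,:,i].astype(int) for i in range(3)]
m=((h<20)&(s>150)&(v>120)).astype(np.uint8); m[:150]=0; m[280:]=0
cs,_=cv2.findContours(m,cv2.RETR_EXTERNAL,cv2.CHAIN_APPROX_NONE); c=max(cs,key=cv2.contourArea); print(cv2.boundingRect(c))
W=np.array([ray(p,x,y,.104)[:2] for x,y in c.reshape(-1,2)],np.float32)*1000; r=cv2.minAreaRect(W); print(r)
o=telemetry.get_obs(); print(o["position"],o["ee_rot"])
for _ in range(3): viewer.camera("top"); o=telemetry.get_obs(); print(o["position"].round(4) if hasattr(o["position"],"round") else o["position"])
E
```

```text
[0.5335 0.242  0.3439]
pad [461.3 238.4] [114.7 117.  118.4 118.5] [-104.3  166.4   76.4  -15.4]
handle [467.7 229.1] [27.2 38.6 27.7 37.4] [ -80.3 -173.4   97.2    5.7]
(290, 199, 50, 63)
((464.6779479980469, 238.6110382080078), (38.238582611083984, 28.55929183959961), 5.905039310455322)
[0.46739272 0.23248236 0.20157381] [ 0.46734346  0.53041811 -0.4672799   0.530939  ]
[0.4673 0.2327 0.2016]
[0.4672 0.2329 0.2015]
[0.4671 0.233  0.2015]
```

```bash
python3 -m crank '[[0,[-0.1,0.2,-2.5],[0,0,-0.012]],[0,[-0.1,0.25,-2.5],[0,0,0]],[0,[0,0,-2.5],[0,0,0]],[0,[0,0,-2.5],[0,0,0]],[0,[0,0,-2],[0,0,0]],[0,[0,0,-1.5],[0,0,0]],[0,[0,0,-0.8],[0,0,0]],[0,[0,0,-0.4],[0,0,0]],[0,[0,0,0],[0,0,0]],[0,[0,0,0],[0,0,0]],[0,[0,0,0],[0,0,0]]]'
```

```text
clock: 4.47
position: [0.4656, 0.2384, 0.0554]
ee_rot: [0.471, 0.528, -0.469, 0.529]
ft_force: [-0.1, -0.3, -0.4]
grip_width: 0.997
```

```bash
python3 - <<'E'
from h import *
p=viewer.camera("scene"); o=telemetry.get_obs(); print(o["position"],o["ft_force"],o["clock"])
cv2.imwrite("pics/s2.png",cv2.resize(p["frame"][230:400,300:500],(800,680))[40:640,:,::-1])
E
```

```text
[0.46550734 0.23833014 0.05533017] [ 0.00863276 -0.17573947  0.10394238] 4.5167
```

View pics/s2.png

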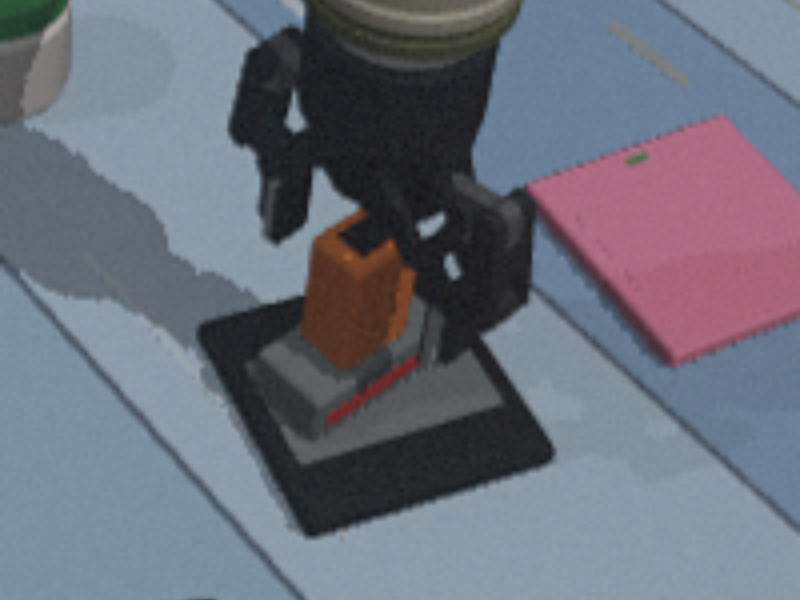

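The close-up shows the handle standing between the open fingers: tips at (275,235) and (450,355), handle middle about (358,290). I close now.

```bash
python3 -m crank '[[0.4,[0,0,0],[0,0,0]],[0.6,[0,0,0],[0,0,0]],[0.8,[0,0,0],[0,0,0]],[0.9,[0,0,0],[0,0,0]],[0.9,[0,0,0],[0,0,0]],[0.9,[0,0,0],[0,0,0]],[0.9,[0,0,0],[0,0,0]],[0.9,[0,0,0],[0,0,0]]]' 40
```

```text
clock: 5.18
position: [0.465, 0.2381, 0.0545]
ee_rot: [0.47, 0.528, -0.47, 0.528]
ft_force: [-0.5, -0.8, 2.6]
grip_width: 0.349
```

```bash
python3 -m crank '[[0.9,[0,0,0.5],[0,0,0]],[0.9,[0,0,1],[0,0,0]],[0.9,[0,0,1.5],[0,0,0]],[0.9,[0,0,2],[0,0,0]],[0.9,[0,0,2.5],[0,0,0]],[0.9,[0,0,2.5],[0,0,0]],[0.9,[0,0,2.5],[0,0,0]],[0.9,[0,0,1.5],[0,0,0]],[0.9,[0,0,0.5],[0,0,0]],[0.9,[0,0,0.5],[0,0,0]],[0.9,[0,0,0],[0,0,0]],[0.9,[0,0,0],[0,0,0]]]'
```

```text
clock: 6.18
position: [0.4645, 0.2378, 0.2035]
ee_rot: [0.47, 0.529, -0.47, 0.528]
ft_force: [0.0, -0.3, -1.0]
grip_width: 0.347
```

```bash
python3 -m crank '[[0.9,[0.6,-2,0],[0,0,0]],[0.9,[1.1,-3.6,0],[0,0,-0.02]],[0.9,[1.1,-3.6,0],[0,0,-0.02]],[0.9,[1.1,-3.6,0],[0,0,-0.02]],[0.9,[1.1,-3.6,0],[0,0,-0.02]],[0.9,[1.1,-3.6,0],[0,0,-0.02]],[0.9,[1.1,-3.6,0],[0,0,-0.02]],[0.9,[1.1,-3.6,0],[0,0,-0.02]],[0.9,[1.1,-3.6,0],[0,0,-0.02]],[0.9,[1.1,-3.6,0],[0,0,-0.02]],[0.9,[1.1,-3.6,0],[0,0,-0.02]],[0.9,[1,-2.5,0],[0,0,-0.02]]]'; python3 -m crank '[[0.9,[0.5,-1.2,0],[0,0,-0.007]],[0.9,[0.3,-0.6,0],[0,0,0]],[0.9,[0,0,0],[0,0,0]],[0.9,[0,0,0],[0,0,0]],[0.9,[0,0,0],[0,0,0]],[0.9,[0,0,0],[0,0,0]]]'
```

```text
clock: 7.18
position: [0.5902, -0.1712, 0.2025]
ee_rot: [-0.525, -0.473, 0.527, -0.472]
ft_force: [-0.4, -0.9, -0.8]
grip_width: 0.345
clock: 7.68
position: [0.5989, -0.1831, 0.2046]
ee_rot: [0.526, 0.472, -0.526, 0.472]
ft_force: [0.2, 1.2, -0.6]
grip_width: 0.351
```

```bash
python3 - <<'E'
from h import *
p=viewer.camera("wrist"); find(p,("scanner_grip","scanner_window","yellow_label"))
o=telemetry.get_obs(); print(o["position"],o["clock"])
q=viewer.camera("scene"); find(q,("scanner_grip","scanner_window","yellow_label"))
s=cv2.resize(q["frame"][90:270,120:300],(520,520))
cv2.imwrite("pics/w2.png",np.hstack([cv2.resize(p["frame"],(0,0),fx=.43,fy=.43,interpolation=cv2.INTER_AREA) if 0 else cv2.resize(p["frame"][0:300,180:460],(280,300)),cv2.resize(s,(500,300)) if 0 else s[110:410]])[:,:,::-1])
E
```

```text
scanner_grip spot 0.61 [ 0.6125 -0.183   0.2491] [321. 324.]
scanner_window spot 0.92 [ 0.6173 -0.1822  0.248 ] [316. 305.]
yellow_label spot 0.76 [ 0.6239 -0.2146  0.0748] [369. 171.]
[ 0.5988756  -0.18481746  0.20445088] 8.0333
scanner_grip mark 0.96 [ 0.5987 -0.1898  0.2178] [200. 149.]
scanner_grip spot 0.7 [ 0.6139 -0.1724  0.1892] [199. 168.]
scanner_window mark 0.79 [ 0.5995 -0.1896  0.1618] [203. 173.]
scanner_window spot 0.81 [ 0.6141 -0.1716  0.1902] [199. 168.]
yellow_label mark 0.81 [ 0.597  -0.1988  0.076 ] [207. 205.]
yellow_label spot 0.88 [ 0.6068 -0.173   0.0581] [209. 220.]
```

View pics/w2.png

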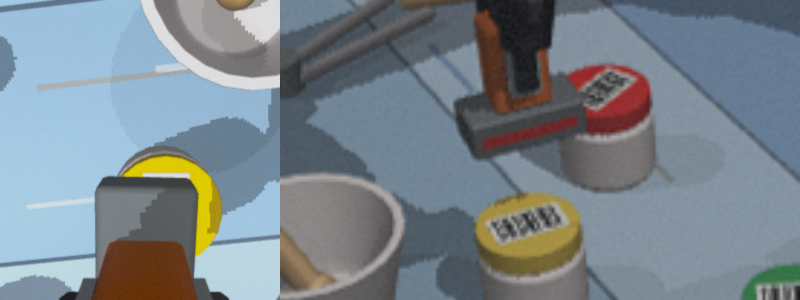

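The wrist crop (left) shows the scanner head over the yellow lid, offset to the left of it. The scene crop (right) shows the scanner upright above it with the head parallel to the label. It still needs about 12 mm in -y and 5 mm down.

```bash
python3 -m crank '[[0.9,[0.1,-0.6,-0.2],[0,0,0]],[0.9,[0.1,-0.5,-0.2],[0,0,0]],[0.9,[0,-0.1,0],[0,0,0]],[0.9,[0,0,0],[0,0,0]],[0.9,[0,0,0],[0,0,0]],[0.9,[0,0,0],[0,0,0]],[0.9,[0,0,0],[0,0,0]],[0.9,[0,0,0],[0,0,0]]]'
python3 - <<'E'
from h import *
t=viewer.camera("top"); find(t,("scanner_grip","scanner_window"))
q=viewer.camera("scene"); find(q,("scanner_grip","scanner_window","yellow_label"))
o=telemetry.get_obs(); print(o["position"],o["clock"])
E
```

```text
clock: 9.05
position: [0.6009, -0.1967, 0.2004]
ee_rot: [0.527, 0.472, -0.527, 0.472]
ft_force: [-0.6, -0.5, -1.5]
grip_width: 0.347
scanner_grip mark 0.59 [ 0.6053 -0.1972  0.2182] [430. 151.]
scanner_grip spot 0.6 [ 0.5843 -0.1903  0.1868] [422. 170.]
scanner_window mark 0.82 [ 0.5996 -0.1961  0.1556] [421. 168.]
scanner_window spot 0.71 [ 0.5813 -0.1881  0.1875] [421. 171.]
scanner_grip mark 0.56 [ 0.6019 -0.2018  0.2169] [196. 147.]
scanner_grip spot 0.66 [ 0.6156 -0.1897  0.1837] [194. 166.]
scanner_window mark 0.79 [ 0.5987 -0.1985  0.1569] [202. 173.]
scanner_window spot 0.75 [ 0.6135 -0.182   0.1857] [197. 167.]
yellow_label mark 0.65 [ 0.5961 -0.2002  0.0767] [207. 204.]
yellow_label spot 0.8 [ 0.6078 -0.1745  0.0623] [208. 218.]
[ 0.60087657 -0.19693684  0.20033234] 9.65
```

```bash
python3 -m crank '[[0.9,[0,0,0],[0,0,0]],[0.9,[0,0,0],[0,0,0]],[0.9,[0,0,0],[0,0,0]],[0.9,[0,0,0],[0,0,0]],[0.9,[0,0,0],[0,0,0]],[0.9,[0,0,0],[0,0,0]],[0.9,[0,0,0],[0,0,0]],[0.9,[0,0,0],[0,0,0]],[0.9,[0,0,0],[0,0,0]],[0.9,[0,0,0],[0,0,0]],[0.9,[0,0,0],[0,0,0]],[0.9,[0,0,0],[0,0,0]]]'; python3 -m crank '[[0.9,[0,0,0],[0,0,0]],[0.9,[0,0,0],[0,0,0]],[0.9,[0,0,0],[0,0,0]],[0.9,[0,0,0],[0,0,0]],[0.9,[0,0,0],[0,0,0]],[0.9,[0,0,0],[0,0,0]],[0.9,[0,0,0],[0,0,0]],[0.9,[0,0,0],[0,0,0]],[0.9,[0,0,0],[0,0,0]],[0.9,[0,0,0],[0,0,0]],[0.9,[0,0,0],[0,0,0]],[0.9,[0,0,0],[0,0,0]]]'; python3 -m crank '[[0.9,[0,0,0],[0,0,0]],[0.9,[0,0,0],[0,0,0]],[0.9,[0,0,0],[0,0,0]],[0.9,[0,0,0],[0,0,0]],[0.9,[0,0,0],[0,0,0]],[0.9,[0,0,0],[0,0,0]],[0.9,[0,0,0],[0,0,0]],[0.9,[0,0,0],[0,0,0]],[0.9,[0,0,0],[0,0,0]],[0.9,[0,0,0],[0,0,0]],[0.9,[0,0,0],[0,0,0]],[0.9,[0,0,0],[0,0,0]]]'
```

```text
clock: 10.65
position: [0.6009, -0.197, 0.2003]
ee_rot: [-0.527, -0.472, 0.527, -0.472]
ft_force: [0.1, 0.1, -0.5]
grip_width: 0.346
clock: 11.65
position: [0.6009, -0.1969, 0.2003]
ee_rot: [-0.527, -0.472, 0.527, -0.472]
ft_force: [-0.2, 0.5, -1.0]
grip_width: 0.348
clock: 12.65
position: [0.6009, -0.1969, 0.2004]
ee_rot: [-0.527, -0.472, 0.527, -0.472]
ft_force: [0.8, 0.1, -0.7]
grip_width: 0.342
```

```bash
python3 -m crank '[[0.9,[-0.6,2,0.3],[0,0,0]],[0.9,[-1.1,3.6,0],[0,0,0]],[0.9,[-1.1,3.6,0],[0,0,0]],[0.9,[-1.1,3.6,0],[0,0,0]],[0.9,[-1.1,3.6,0],[0,0,0]],[0.9,[-1.1,3.6,0],[0,0,0]],[0.9,[-1.1,3.6,0],[0,0,0]],[0.9,[-1.1,3.6,0],[0,0,0]],[0.9,[-1.1,3.6,0],[0,0,0]],[0.9,[-1.1,3.6,0],[0,0,0]],[0.9,[-1.1,3.6,0],[0,0,0]],[0.9,[-1.1,3.0,0],[0,0,0]]]'; python3 -m crank '[[0.9,[-0.9,2,0],[0,0,0]],[0.9,[-0.6,1,0],[0,0,0]],[0.9,[-0.3,0.3,0],[0,0,0]],[0.9,[0,0,0],[0,0,0]],[0.9,[0,0,0],[0,0,0]],[0.9,[0,0,0],[0,0,0]],[0.9,[0,0,0],[0,0,0]],[0.9,[0,0,0],[0,0,0]],[0.9,[0,0,0],[0,0,0]],[0.9,[0,0,0],[0,0,0]],[0.9,[0,0,0],[0,0,0]],[0.9,[0,0,0],[0,0,0]]]'
python3 - <<'E'
from h import *
o=telemetry.get_obs(); print(o["position"],np.round(o["joint_pos"],2),o["clock"])
p=viewer.camera("wrist"); save(p,"w3.png"); find(p,("pad_middle",)); print(np.round(p["cam_to_world"],4)[:3,3])
for c in("scene","top"):
    q=viewer.camera(c); find(q,("scanner_window","scanner_grip","pad_middle"))
E
```

```text
clock: 13.65
position: [0.4728, 0.2157, 0.2037]
ee_rot: [0.527, 0.472, -0.526, 0.472]
ft_force: [0.7, -0.5, -1.4]
grip_width: 0.346
clock: 14.65
position: [0.4559, 0.246, 0.2033]
ee_rot: [-0.527, -0.472, 0.527, -0.472]
ft_force: [-0.0, 0.1, -1.1]
grip_width: 0.347
[0.45589832 0.24602242 0.20331164] [ 0.09  0.18 -0.74  1.75  0.13  1.26 -2.36] 14.65
pad_middle spot 0.91 [0.4857 0.2495 0.0119] [316. 159.]
pad_middle spot 0.74 [0.6011 0.3121 0.0142] [210.   7.]
pad_middle spot 0.43 [0.2575 0.2208 0.0116] [375. 401.]
[0.5222 0.2396 0.3456]
scanner_window mark 0.82 [0.4544 0.245  0.1594] [404. 276.]
scanner_window spot 0.71 [0.4745 0.2539 0.1878] [400. 271.]
scanner_grip mark 0.82 [0.4532 0.2422 0.2218] [408. 246.]
scanner_grip spot 0.77 [0.4755 0.2522 0.1874] [399. 271.]
pad_middle mark 0.91 [0.262  0.2581 0.0134] [476. 295.]
pad_middle mark 0.77 [0.4622 0.2505 0.0158] [393. 337.]
pad_middle mark 0.64 [ 0.5989 -0.1957  0.0767] [206. 206.]
pad_middle mark 0.6 [0.6884 0.3338 0.0152] [314. 438.]
pad_middle spot 0.82 [0.6865 0.3361 0.0157] [316. 438.]
pad_middle spot 0.69 [0.2712 0.2644 0.0139] [475. 299.]
pad_middle spot 0.61 [0.467  0.2537 0.0159] [392. 339.]
scanner_window spot 0.9 [0.4359 0.2413 0.1892] [163. 256.]
scanner_grip mark 0.91 [0.4614 0.2482 0.2233] [152. 237.]
scanner_grip spot 0.64 [0.4395 0.2377 0.1887] [165. 254.]
pad_middle mark 0.79 [0.4565 0.2472 0.0111] [191. 261.]
pad_middle mark 0.62 [0.6944 0.3358 0.0185] [153. 149.]
pad_middle spot 0.87 [0.4488 0.2356 0.0133] [196. 264.]
pad_middle spot 0.67 [0.6832 0.335  0.0183] [154. 154.]
pad_middle spot 0.62 [0.3033 0.2114 0.016 ] [204. 338.]
```

View pics/w3.png

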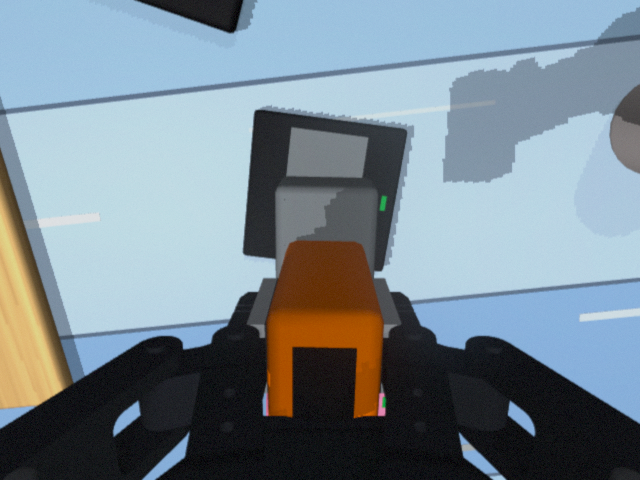

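The wrist view shows the scanner upright in the grip above the pad; pad corners are near (256,109), (409,127), (382,268) and (244,253). Now the descent.

```bash
python3 -m crank '[[0.9,[0.2,0,-1],[0,0,0]],[0.9,[0.1,0,-2],[0,0,0]],[0.9,[0,0,-2.5],[0,0,0]],[0.9,[0,0,-2.5],[0,0,0]],[0.9,[0,0,-2.5],[0,0,0]],[0.9,[0,0,-2],[0,0,0]],[0.9,[0,0,-1],[0,0,0]],[0.9,[0,0,-0.6],[0,0,0]],[0.9,[0,0,-0.3],[0,0,0]],[0.9,[0,0,0],[0,0,0]],[0.9,[0,0,0],[0,0,0]],[0.9,[0,0,0],[0,0,0]]]'; python3 -m crank '[[0.9,[0,0,-0.1],[0,0,0]],[0.9,[0,0,-0.1],[0,0,0]],[0.9,[0,0,-0.05],[0,0,0]],[0.9,[0,0,0],[0,0,0]],[0.9,[0,0,0],[0,0,0]],[0.9,[0,0,0],[0,0,0]]]'
```

```text
clock: 16.5
position: [0.4595, 0.2464, 0.0603]
ee_rot: [0.527, 0.471, -0.526, 0.472]
ft_force: [-0.1, -0.3, -1.7]
grip_width: 0.348
clock: 17.0
position: [0.4589, 0.2461, 0.0569]
ee_rot: [-0.527, -0.472, 0.527, -0.472]
ft_force: [-0.9, 0.5, -1.5]
grip_width: 0.347
```

```bash
python3 -m crank '[[0.9,[0,0,-0.1],[0,0,0]],[0.9,[0,0,-0.05],[0,0,0]],[0.9,[0,0,0],[0,0,0]],[0.9,[0,0,0],[0,0,0]],[0.9,[0,0,0],[0,0,0]]]'; python3 -m crank '[[0.9,[0,0,-0.05],[0,0,0]],[0.9,[0,0,-0.05],[0,0,0]],[0.9,[0,0,0],[0,0,0]],[0.9,[0,0,0],[0,0,0]],[0.9,[0,0,0],[0,0,0]]]'
```

```text
clock: 17.42
position: [0.4589, 0.2461, 0.0553]
ee_rot: [-0.527, -0.472, 0.527, -0.472]
ft_force: [0.0, -0.2, -0.9]
grip_width: 0.347
clock: 17.83
position: [0.4589, 0.2461, 0.0545]
ee_rot: [0.527, 0.472, -0.527, 0.472]
ft_force: [-1.7, -0.2, 2.9]
grip_width: 0.346
```

Contact: the vertical force went from -1 to +3 N. I check the position on the pad before letting go.

```bash
python3 - <<'E'
from h import *
q=viewer.camera("scene"); find(q,("scanner_window","pad_middle")); 
cv2.imwrite("pics/s3.png",cv2.resize(q["frame"][230:400,300:500],(800,680))[40:640,:,::-1])
E
```

```text
scanner_window mark 0.8 [0.4552 0.2434 0.0124] [393. 334.]
pad_middle mark 0.85 [0.463  0.2453 0.0144] [391. 336.]
pad_middle mark 0.76 [0.2642 0.2581 0.0136] [475. 295.]
pad_middle mark 0.68 [0.6855 0.3352 0.0161] [316. 437.]
pad_middle spot 0.98 [0.6863 0.3315 0.0166] [314. 436.]
pad_middle spot 0.78 [0.2721 0.2618 0.0096] [473. 300.]
pad_middle spot 0.77 [0.4831 0.2747 0.016 ] [393. 351.]
```

View pics/s3.png

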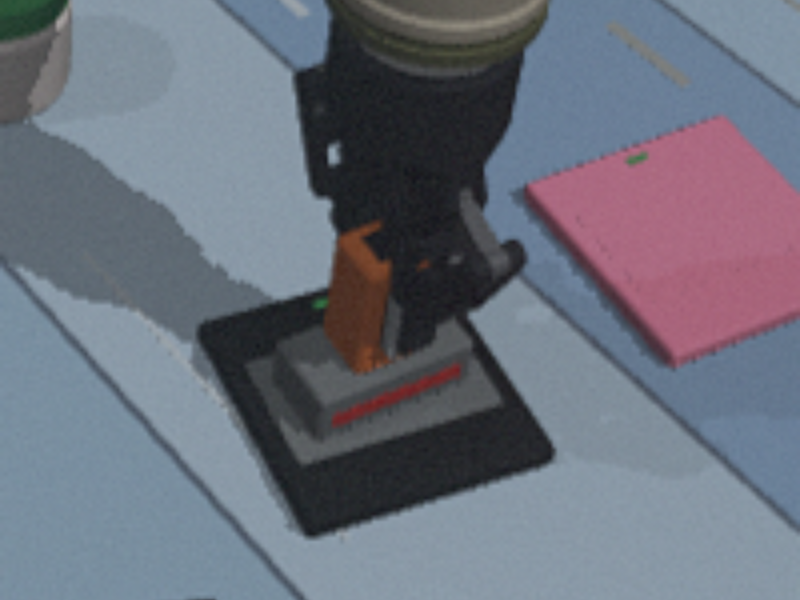

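The scanner stands upright on the pad, its head inside the grey field (front foot edge from (325,437) to (475,370)). I check the centring numerically against the pad corners.

```bash
python3 - <<'E'
from h import *
q=viewer.camera("scene")
f=lambda x,y,z=.012: (ray(q,300+x/4-.5,230+(y+40)/4-.5,z)[:2]*1000).round(1)
for n,(x,y) in dict(padL=(200,327),padFront=(312,535),padR=(553,455)).items(): print(n,f(x,y))
A,B,C=f(200,327),f(312,535),f(553,455); print("pad centre",(A+C)/2,np.hypot(*(A-B)),np.hypot(*(B-C)))
a,b=f(325,437),f(475,372); print("front foot edge",a,b,np.hypot(*(a-b)))
for P in ([459,246.2],):
    c,s=np.cos(np.radians(-6.2)),np.sin(np.radians(-6.2))
    for dx,dy in((40,20),(-40,20),(40,-20)):
        X=[(P[0]+c*dx-s*dy)/1000,(P[1]+s*dx+c*dy)/1000]
        for z in(.012,.04):
            u=px(q,X+[z]); print(dx,dy,z,((u-[300,230]+.5)*4-[0,40]).round())
E
```

```text
padL [502.7 176.7]
padFront [532.  293.7]
padR [418.2 319. ]
pad centre [460.45 247.85] 120.61297608466512 116.57842853632916
front foot edge [494.8 256.8] [415.4 265.7] 79.89724651075282
40 20 0.012 [321. 451.]
40 20 0.04 [327. 410.]
-40 20 0.012 [472. 385.]
-40 20 0.04 [481. 344.]
40 -20 0.012 [272. 386.]
40 -20 0.04 [277. 345.]
```

```bash
python3 - <<'E'
from h import *
out=[]
def box(im,p,o,s,cx,cy,yaw,lx,ly,zs,col):
    c,sn=np.cos(np.radians(yaw)),np.sin(np.radians(yaw))
    for z in zs:
        P=[px(p,[cx+c*a-sn*b,cy+sn*a+c*b,z]) for a,b in((lx,ly),(-lx,ly),(-lx,-ly),(lx,-ly))]
        cv2.polylines(im,[((np.array(P)-o+.5)*s).round().astype(np.int32)],True,col,1)
for n,o,sz in(("scene",(340,270),(110,110)),("top",(145,210),(100,100))):
    p=viewer.camera(n); s=400/sz[0]
    im=cv2.resize(p["frame"][o[1]:o[1]+sz[1],o[0]:o[0]+sz[0]],(400,400),interpolation=cv2.INTER_CUBIC)
    im=cv2.convertScaleAbs(im,alpha=1.6,beta=20)
    box(im,p,o,s,.459,.2465,-14,.06,.06,[.012],(0,255,0))
    box(im,p,o,s,.459,.2461,-6.2,.04,.02,[.012,.04],(255,255,0)); out.append(im)
cv2.imwrite("pics/ov.png",np.hstack(out)[:,:,::-1])
E
```

```text
(no output)
```

View pics/ov.png

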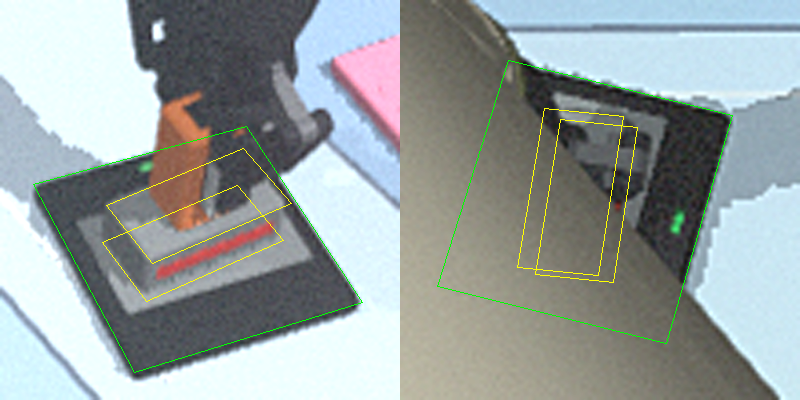

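The overlay shows the pad fits the green outline, and the head sits about 3–4 mm beyond the prediction, towards the robot. I make a small correction: lift 4 mm, shift +3 mm in x and +2 mm in y, and set down again.

```bash
python3 -m crank '[[0.9,[0,0,0.2],[0,0,0]],[0.9,[0,0,0.2],[0,0,0]],[0.9,[0.15,0.1,0],[0,0,0]],[0.9,[0.15,0.1,0],[0,0,0]],[0.9,[0,0,0],[0,0,0]],[0.9,[0,0,-0.1],[0,0,0]],[0.9,[0,0,-0.1],[0,0,0]],[0.9,[0,0,-0.1],[0,0,0]],[0.9,[0,0,-0.1],[0,0,0]],[0.9,[0,0,0],[0,0,0]],[0.9,[0,0,0],[0,0,0]],[0.9,[0,0,0],[0,0,0]]]'
```

```text
clock: 19.23
position: [0.4618, 0.248, 0.0545]
ee_rot: [-0.527, -0.472, 0.527, -0.472]
ft_force: [-2.1, -0.6, 2.9]
grip_width: 0.345
```

```bash
python3 -m crank '[[0.62,[0,0,0],[0,0,0]],[0.55,[0,0,0],[0,0,0]],[0.45,[0,0,0],[0,0,0]],[0.3,[0,0,0],[0,0,0]],[0.1,[0,0,0],[0,0,0]],[0,[0,0,0],[0,0,0]],[0,[0,0,0],[0,0,0]],[0,[0,0,0],[0,0,0]],[0,[0,0,0],[0,0,0]],[0,[0,0,0],[0,0,0]]]'; python3 -m crank '[[0,[0,0,0.5],[0,0,0]],[0,[0,0,1],[0,0,0]],[0,[0,0,2],[0,0,0]],[0,[0,0,2.5],[0,0,0]],[0,[0,0,3],[0,0,0]],[0,[0,0,3],[0,0,0]],[0,[0,0,2],[0,0,0]],[0,[0,0,1],[0,0,0]],[0,[0,0,0],[0,0,0]],[0,[0,0,0],[0,0,0]],[0,[0,0,0],[0,0,0]]]'
python3 - <<'E'
from h import *
o=telemetry.get_obs(); print(o["clock"],o["position"])
p=viewer.camera("wrist"); find(p,("scanner_window","scanner_grip","pad_middle"))
q=viewer.camera("scene"); find(q,("scanner_window","scanner_grip","yellow_label"))
cv2.imwrite("pics/fin.png",np.hstack([cv2.resize(p["frame"][60:340,180:460],(400,400)),cv2.resize(q["frame"][170:400,180:450],(400,400))])[:,:,::-1])
E
```

```text
clock: 20.07
position: [0.4619, 0.2481, 0.0543]
ee_rot: [-0.527, -0.472, 0.527, -0.472]
ft_force: [-0.7, -0.0, 0.3]
grip_width: 0.996
clock: 20.98
position: [0.4613, 0.2476, 0.2029]
ee_rot: [-0.526, -0.472, 0.527, -0.472]
ft_force: [-0.3, 0.1, 0.3]
grip_width: 1.0
20.9833 [0.46127011 0.24760262 0.20292169]
scanner_window spot 0.38 [0.4647 0.2449 0.014 ] [327. 191.]
scanner_grip spot 0.88 [0.4766 0.2473 0.1015] [322. 200.]
pad_middle mark 0.85 [0.2659 0.2632 0.0099] [331. 401.]
pad_middle spot 0.71 [0.4651 0.247  0.0107] [324. 190.]
pad_middle spot 0.68 [0.6051 0.3171 0.0152] [204.   9.]
pad_middle spot 0.59 [0.2886 0.2618 0.0085] [330. 379.]
scanner_window mark 0.91 [0.4593 0.2481 0.0077] [393. 338.]
scanner_window spot 0.71 [0.4752 0.258  0.0465] [392. 332.]
scanner_grip mark 0.78 [0.4632 0.245  0.0668] [394. 316.]
scanner_grip spot 0.58 [0.4759 0.2551 0.0471] [391. 330.]
yellow_label mark 0.61 [ 0.6003 -0.198   0.0778] [205. 205.]
yellow_label spot 0.6 [ 0.6062 -0.1711  0.0622] [209. 218.]
```

View pics/fin.png

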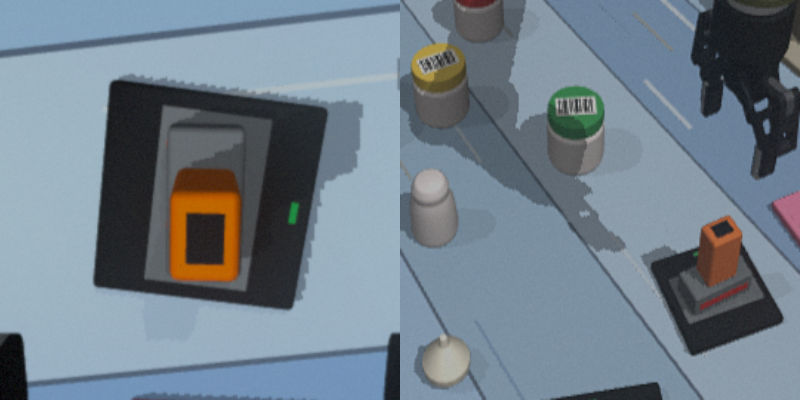

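The final picture shows the scanner upright and free on the middle of the small black pad: left crop, handle at (205,235) with the head inside the grey field. In the right crop the yellow jar at (440,85) is unmoved and the gripper is clear.

```bash
python3 -c "
from workcell import manip
print(manip.hand_in())"
```

```text
the job is handed in; nothing more can be done
None
```

The job is done and was handed in at about 21 s of the 43 s allowed; `hand_in` gives no verdict.

**Scan:** I took the scanner from the smaller black pad and held it still over the yellow lid's label for 3 s. It was centred to about 2 mm, with the window about 80 mm above the label and the head turned to about -6°, matching the label.

**Return:** I set the scanner back on the pad. A wireframe overlay on the picture showed it 3–4 mm off the middle, so I lifted it slightly, moved it, set it down again and let go.

**Last checks:**
- The scanner stands upright and free, with its foot at about (0.459, 0.248) m against a pad middle of about (0.459, 0.2465) m.
- The yellow label is where it was at the start, to within the accuracy of the measurement.
- The gripper is clear, about 15 cm above where it let go, and the readings after each move never showed more than about 4 N on the wrist.
- Nothing failed. The position estimates disagreed with each other by up to about 8 mm (scanner foot against pad middle, same picture, before I moved it). The head stands on the pad at about -6° while the pad itself is at about -14°, since no alignment was asked for there.

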